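# Lock the lid of the snap-lock food box

## Robot

A 6-joint arm with a two-finger parallel gripper is mounted at the origin on a cart in front of the work surface, level with it; the furniture and walls round the work are solid. World frame = base frame: x ahead of the robot, y to its left, z up, the work surface at z = 0. Lengths are in m, angles in rad, forces in N, time in s.
With the tool pointing down it reaches from about 0.35 to 0.975 m from the base axis. Payload 4.9 kg.
Tool frame: the origin (TCP) lies at the very end of the fingers, on their centre line; the grasp point (between the pads) lies 19 mm behind it; z points along the fingers, x is the direction in which the jaws open and shut, and the axes are right-handed (so a half turn about z gives the same grasp; the last joint's range is limited). The gripper opens to 85 mm and grips with 20 to 120 N. Pads are 22 mm wide; open, the fingers measure 114 mm over their backs; the gripper's body (76 mm by 85 mm) begins 54 mm behind the grasp point. The pads swing forward as they close: fully open they stand 13 mm farther back than shut.
Start: joints at [-1.374, 0.053, 1.613, -0, 1.476, -0.119], TCP at [0.194, -0.594, 0.231] pointing down, gripper open.
Joint ranges: [-3.01, 3.01], [-1.01, 2.22], [0.06, 2.58], [-1.02, 4.17], [0.09, 2.62], [-3.14, 3.14]. Speed limits (rad/s): [2.57, 2.57, 3.14, 3.14, 3.14, 3.14].

## Interface

Orientations are given as a unit quaternion [w, x, y, z].
In Python, from plant import * gives the robot as it stands.
- The arm moves only by the shell command python3 -m inch 'ROWS'. ROWS is text: rows parted by semicolons, each of 7 numbers parted by spaces: the shift along the tool's x, y, z in m, then the turn, a rotation vector about the tool's x, y, z in rad, then the closure, from 0 (fully open) to 1 (shut). A call has 1 to 10 rows; each row shifts and turns the commanded pose from where the row before left it, along the tool's axes as they then stand; what a row does not reach is not made up. A row lasts 1/12 s, in which the tool goes at most 41.7 mm and 7.16 degrees, less where a joint would pass 70% of its speed; a pose out of reach is approached as far as the arm can. A call with a gripper value outside its range is refused whole. The fingers move at their own pace and stop on an object; the grip force is fixed at half the most. Time passes only in rows, so rows that do not move let the fingers close. It gives the time, the measured TCP pose, the force and the opening at its end, in the units of the state.
- state(): the state, without advancing time (a new reading comes with each control period).
- grab_frame(name): name is "scene" or "top"; returns the picture (480x640x3 uint8, blue, green, red); there is no depth.
- camera_info(name): a dict with "vertical_fov" (degrees; the focal length in pixels is half the picture's height over the tangent of half this angle, whatever the lens; pixels are square), "cx", "cy" (the principal point, pixels), "origin" and "rotation" of the camera in the world. Camera axes: x right, y down, z forward; pixel columns grow to the right and rows downward; lengths in m; the calibration is good to about 2 mm. A picture is of the moment at which its call begins. camera_info takes no time and is no camera call.
- job_done(): hands the job in, once; it reports no verdict.
The state is a dict: "time": time; "joint_pos": joint angles; "joint_vel": joint speeds; "joint_efforts": joint torques, N m; "tool_pos": TCP position; "tool_rot": TCP orientation; "contact_force": force on the tool from outside, world axes, zero at the start; "ft_torque": the same for the moment, N m; "gripper_width": opening from 0.0 (shut) to 1.0 (fully open).
Only numpy, scipy, OpenCV 4.12 (cv2) and the standard library are available. Lean on these libraries where they do the work, as an engineer would, in place of code of your own. Each camera call takes 0.05 s, during which the arm holds its last target.

## Task

The lid of the food box is on but its four side clips are open: fold every clip fully down, flat against the box. The block of cheese is in the way of one clip, so slide it aside flat along the worktop without lifting it; leave the bun and the timer where they are, and keep the small dish upright and the two piping nozzles standing on the worktop.

Things in the scene. Friction and masses are not known exactly. Their poses are not given: they have to be found in the camera images.
- food_box: Fixed food box, clear walls 98 (x) by 138 (y) mm, white lid seated, 110 by 150 mm, top 77 mm up. Origin: centre of its underside, on the worktop; x across, away from the robot, y along it, z up. A white clip is hinged mid-way along each lid edge, about a level line parallel to that edge, 68 mm up; hinge lines at x = -58 and +58 mm, y = +78 and -78 mm in the box frame
- clip_near (a joint): Clip on the -x (robot) long side of the box, rad: 0 sticks out level, negative is raised (to -0.6), positive is folded down, 1.57 is straight down along the wall (its stop). A plate 50 mm wide, 5 mm thick, reaching 42 mm from its hinge line. Friction hinge: it stays where it is left; about 2 N at the free edge turns it
- clip_near_edge (a point): Middle of the free edge of the clip on the -x (robot) long side; 42 mm from the hinge line, so about 26 mm above the worktop when folded down; its x axis points along the clip away from the hinge
- clip_far (a joint): Clip on the +x (far) long side of the box, rad: 0 sticks out level, negative is raised (to -0.6), positive is folded down, 1.57 is straight down along the wall (its stop). A plate 50 mm wide, 5 mm thick, reaching 42 mm from its hinge line. Friction hinge: it stays where it is left; about 2 N at the free edge turns it
- clip_far_edge (a point): Middle of the free edge of the clip on the +x (far) long side; 42 mm from the hinge line, so about 26 mm above the worktop when folded down; its x axis points along the clip away from the hinge
- clip_left (a joint): Clip on the +y short end of the box, rad: 0 sticks out level, negative is raised (to -0.6), positive is folded down, 1.57 is straight down along the wall (its stop). A plate 50 mm wide, 5 mm thick, reaching 42 mm from its hinge line. Friction hinge: it stays where it is left; about 2 N at the free edge turns it
- clip_left_edge (a point): Middle of the free edge of the clip on the +y short end; 42 mm from the hinge line, so about 26 mm above the worktop when folded down; its x axis points along the clip away from the hinge
- clip_right (a joint): Clip on the -y short end of the box, rad: 0 sticks out level, negative is raised (to -0.6), positive is folded down, 1.57 is straight down along the wall (its stop). A plate 50 mm wide, 5 mm thick, reaching 42 mm from its hinge line. Friction hinge: it stays where it is left; about 2 N at the free edge turns it
- clip_right_edge (a point): Middle of the free edge of the clip on the -y short end; 42 mm from the hinge line, so about 26 mm above the worktop when folded down; its x axis points along the clip away from the hinge
- cheese_mid (a point): Centre of a loose rectangular block of wrapped cheese, 73 (its x) by 102 (its y) by 37 mm high, 170 to 350 g, lying flat on the worktop close against one of the two short ends of the box, under the open clip there; its long side points away from the box, and it is too high for that clip to fold down past it
- dish_mid (a point): Centre (12 mm up) of a loose small round dish, 74 mm across and 24 mm high, under the clip at the other short end; the clip's free edge passes 2 mm or more above it, and it may stay there
- bun_mid (a point): Centre (26 mm up) of a loose choux bun, about 69 by 80 mm and 53 mm high, standing on the worktop off one corner of the box's +y end, on either the near or the far side; the other corner of that end has only a sheet of paper, flat on the worktop, that things slide over
- timer_mid (a point): Centre (18 mm up) of a loose round white kitchen timer with a small knob on top, 68 mm across and 37 mm high, off one corner of the box's -y end, on either the near or the far side; the other corner of that end has only a flat sheet of paper
- nozzle_near_mid (a point): Centre (18 mm up) of a small steel piping nozzle standing on its wide foot, 22 mm across and 36 mm high, 20 g, on the robot's side of the box or behind it
- nozzle_far_mid (a point): Centre (18 mm up) of a second such nozzle, on the other of those two sides

How it is judged:
By the outcome, as a careful person would: the job done as asked, in the order asked, and still so for the second after the job is handed in, with the robot touching nothing.
It also fails if it takes over 54 s, if anything falls off the work surface, if the arm or the gripper's body presses on something with over 40 N, if the wrist force passes 120 N, or if a joint passes its speed limit or range.

## Working session

There is one attempt and no reset: what is moved stays moved. The work goes in short steps, Python scripts to look and compute and a shell command to move; the robot and the scene stay as the last step left them, time stands still between calls to the robot, and variables do not carry over. Pictures are saved under pics/ and viewed, and the job is handed in when it is done.

```bash
ls; mkdir -p pics; python3 - <<'E'
from plant import *
import cv2
for n in("scene","top"):
    cv2.imwrite(f"pics/{n}0.png",grab_frame(n)); print(n,camera_info(n))
print(state())
E
```

```text
pics
scene {'vertical_fov': 45.68083967597369, 'cx': 321.34319069144817, 'cy': 238.20154246497486, 'origin': array([0.02861229, 0.70651536, 0.71257977]), 'rotation': array([ 0.15243714, -0.33154378,  0.8352992 , -0.41123823])}
top {'vertical_fov': 51.3849848574444, 'cx': 332.0652578525586, 'cy': 245.17902418841615, 'origin': array([0.34324093, 0.08681332, 1.13102739]), 'rotation': array([ 0.06901813, -0.66285596,  0.74122315, -0.0802914 ])}
{'time': 0.1, 'joint_pos': array([-1.37399689e+00,  5.33267679e-02,  1.61417176e+00,  1.54648293e-05,
        1.47598855e+00, -1.19012670e-01]), 'joint_vel': array([ 4.70073711e-04, -2.54376863e-03, -3.90874404e-03, -7.25146849e-04,
        8.03627639e-05, -9.47007137e-04]), 'joint_efforts': array([-1.07459611e-03, -3.94906425e+01, -3.71362209e+01, -2.15234272e-04,
        3.96691423e-03, -1.29313392e-06]), 'tool_pos': array([ 0.19400325, -0.59353176,  0.23015468]), 'tool_rot': array([-6.48881693e-04,  8.09501678e-01, -5.87116800e-01, -6.90091743e-04]), 'contact_force': array([-0.38802354, -0.35871467,  0.07178651]), 'ft_torque': array([-0.00770786, -0.03150227, -0.03255878]), 'gripper_width': 0.9948987243007188}
```

View pics/top0.png

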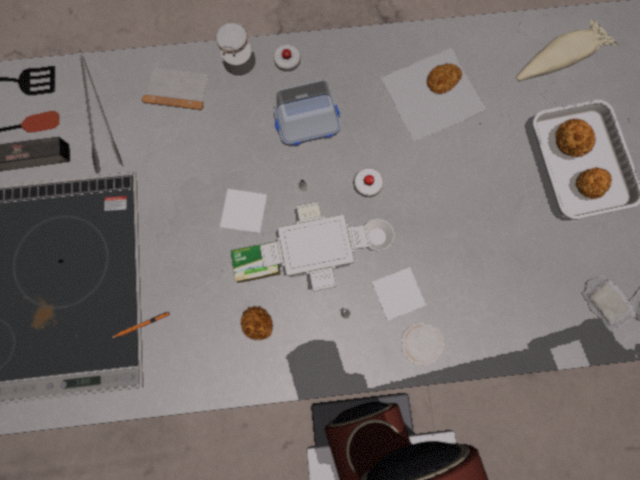

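View pics/scene0.png

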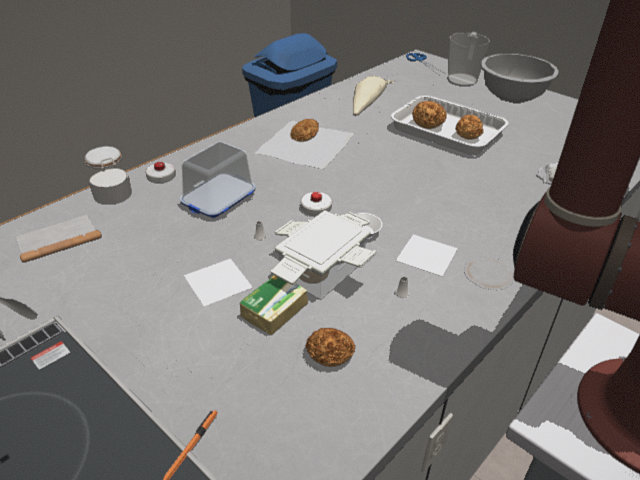

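```bash
cat > h.py <<'E'
from plant import *
import numpy as np, cv2
from scipy.spatial.transform import Rotation as R
def cam(n):
    c=camera_info(n); f=240/np.tan(np.radians(c["vertical_fov"])/2)
    q=c["rotation"]; return c,f,R.from_quat([q[1],q[2],q[3],q[0]]).as_matrix(),np.array(c["origin"])
def px2w(n,u,v,z):
    c,f,M,o=cam(n); d=M@np.array([(u-c["cx"])/f,(v-c["cy"])/f,1]); return o+d*(z-o[2])/d[2]
def w2px(n,p):
    c,f,M,o=cam(n); q=M.T@(np.array(p)-o); return np.array([q[0]/q[2]*f+c["cx"],q[1]/q[2]*f+c["cy"]])
E
python3 - <<'E'
from h import *
a=cv2.imread("pics/top0.png")[160:360,210:450]; cv2.imwrite("pics/top0c.png",cv2.resize(a,(720,600),interpolation=cv2.INTER_CUBIC))
a=cv2.imread("pics/scene0.png")[170:380,170:450]; cv2.imwrite("pics/scene0c.png",cv2.resize(a,(800,600),interpolation=cv2.INTER_CUBIC))
E
```

```text
(no output)
```

View pics/top0c.png

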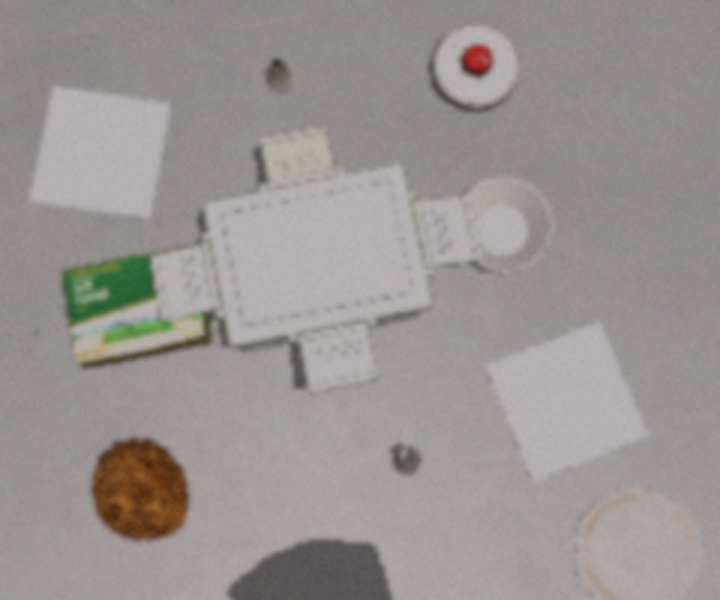

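View pics/scene0c.png

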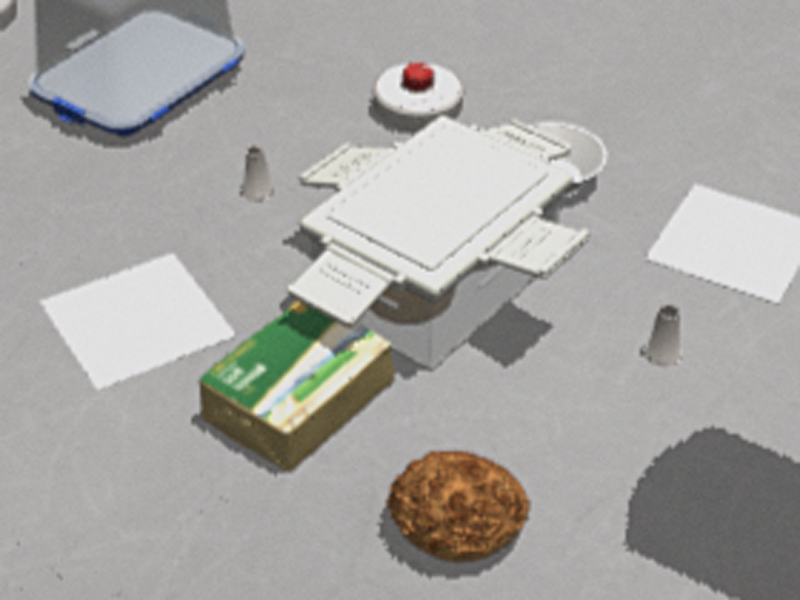

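```bash
cat >> h.py <<'E'
def T(x,y): return ((x+.5)/3-.5+210,(y+.5)/3-.5+160)
def S(x,y): return ((x+.5)/(800/280)-.5+170,(y+.5)/(600/210)-.5+170)
E
python3 - <<'E'
from h import *
np.set_printoptions(precision=4,suppress=True)
L=np.array([px2w("top",*T(*p),.077) for p in [(205,208),(402,165),(430,305),(232,345)]])
# scene lid corners
L2=np.array([px2w("scene",*S(*p),.077) for p in [(302,223),(446,118),(583,175),(437,290)]])
for l in(L,L2):
    print(l[:,:2]); print("c",l.mean(0)); 
    e=[l[(i+1)%4]-l[i] for i in range(4)]; print([ (round(np.linalg.norm(x),4),round(np.degrees(np.arctan2(x[1],x[0])),1)) for x in e])
for nm,t,s,z in[("cheese NWt",(65,268),None,.037),("cheese SW",(82,363),(290,432),.037),("ch SE",(205,335),(390,350),.037),("ch FL",(65,268),(203,385),.037),
 ("dish",(505,225),None,.024),("bun",(140,488),(458,500),.03),("timer",(475,68),(418,92),.03),("nozfar",(281,85),(258,192),.0),("noznear",(405,465),(665,355),.0),
 ("far clip edge L",(258,145),(303,180),.08),("far clip R",(325,128),(345,145),.08),
 ("near clip",(312,392),(545,275),.07),("near R",(375,378),(588,235),.07),("left clip",(155,258),(290,287),.07),("left S",(163,315),(352,320),.07),("right",(465,198),(520,122),.07),("right S",(475,262),(570,150),.07)]:
    print(nm,px2w("top",*T(*t),z)[:2], px2w("scene",*S(*s),z)[:2] if s else "")
E
```

```text
[[0.6171 0.17  ]
 [0.6334 0.0242]
 [0.5281 0.0164]
 [0.515  0.1599]]
c [0.5734 0.0926 0.077 ]
[(np.float64(0.1467), np.float64(-83.6)), (np.float64(0.1056), np.float64(-175.8)), (np.float64(0.144), np.float64(95.2)), (np.float64(0.1026), np.float64(5.7))]
[[0.6132 0.1781]
 [0.6253 0.0326]
 [0.5187 0.0178]
 [0.5104 0.1661]]
c [0.5669 0.0986 0.077 ]
[(np.float64(0.146), np.float64(-85.3)), (np.float64(0.1076), np.float64(-172.1)), (np.float64(0.1485), np.float64(93.2)), (np.float64(0.1035), np.float64(6.6))]
cheese NWt [0.5932 0.281 ] 
cheese SW [0.5205 0.2736] [0.5181 0.2797]
ch SE [0.5312 0.1818] [0.524  0.1918]
ch FL [0.5932 0.281 ] [0.5822 0.289 ]
dish [ 0.5924 -0.0512] 
bun [0.4254 0.2394] [0.4192 0.2466]
timer [ 0.7174 -0.0438] [ 0.7068 -0.0274]
nozfar [0.7305 0.1073] [0.7319 0.1116]
noznear [0.4226 0.0446] [0.4222 0.046 ]
far clip edge L [0.6593 0.1271] [0.6416 0.15  ]
far clip R [0.6667 0.0772] [0.6493 0.1047]
near clip [0.4762 0.107 ] [0.4779 0.1047]
near R [0.4812 0.0613] [0.483  0.0566]
left clip [0.5858 0.2099] [0.5807 0.2191]
left S [0.5434 0.2076] [0.5334 0.2141]
right [ 0.6054 -0.0191] [ 0.5925 -0.0066]
right S [ 0.5571 -0.0203] [ 0.5476 -0.0053]
```

```bash
A="";python3 -m inch '-.0293 -.0254 0 0 0 0 0;-.0293 -.0254 0 0 0 0 0;-.0293 -.0254 0 0 0 0 0;-.0293 -.0254 0 0 0 0 0;-.0293 -.0254 0 0 0 0 0;-.0293 -.0254 0 0 0 0 0;-.0293 -.0254 0 0 0 0 0;-.0293 -.0254 0 0 0 0 0;-.0293 -.0254 0 0 0 0 0;-.0293 -.0254 0 0 0 0 0'
python3 -m inch '-.0293 -.0254 0 0 0 0 0;-.0293 -.0254 0 0 0 0 0;-.0293 -.0254 0 0 0 0 0;-.0293 -.0254 0 0 0 0 0;-.0293 -.0254 0 0 0 0 0;-.0293 -.0254 0 0 0 0 0;-.0293 -.0254 0 0 0 0 0;-.0293 -.0254 0 0 0 0 0;-.0293 -.0254 0 0 0 0 0;-.0293 -.0254 0 0 0 0 0'
python3 -m inch '-.0293 -.0254 0 0 0 -.12 0;0 0 0 0 0 -.12 0;0 0 0 0 0 -.12 0;0 0 0 0 0 -.12 0;0 0 0 0 0 -.12 0;0 0 0 0 0 -.12 0;0 0 0 0 0 -.12 0;0 0 0 0 0 -.12 0;0 0 0 0 0 -.12 0;0 0 0 0 0 -.12 0'
```

```text
time: 0.93
tool_pos: [0.3446, -0.2348, 0.2309]
tool_rot: [-0.0, 0.809, -0.587, -0.0]
contact_force: [1.0, 0.1, 0.6]
gripper_width: 1.002
time: 1.77
tool_pos: [0.495, 0.1229, 0.2309]
tool_rot: [0.0, 0.81, -0.587, -0.0]
contact_force: [1.4, -0.5, 0.3]
gripper_width: 1.002
time: 2.6
tool_pos: [0.5097, 0.1564, 0.2307]
tool_rot: [0.0, 1.0, -0.025, -0.001]
contact_force: [0.3, 0.0, 0.3]
gripper_width: 1.0
```

```bash
python3 -m inch '0 0 0 0 0 -.08 0;0 0 0 0 0 -.076 0;.0139 -.0255 .02 0 0 0 0;.0139 -.0255 .02 0 0 0 0;.0139 -.0255 .02 0 0 0 0;.0139 -.0255 0 0 0 0 0;0 0 0 0 0 0 0;0 0 0 0 0 0 0'
python3 - <<'E'
from h import *
for n in("scene","top"):
    cv2.imwrite(f"pics/{n}1.png",grab_frame(n))
p=state()["tool_pos"];print(p,state()["tool_rot"],w2px("scene",p),w2px("top",p))
a=cv2.imread("pics/top1.png")[160:360,210:450]; cv2.imwrite("pics/top1c.png",cv2.resize(a,(720,600),interpolation=cv2.INTER_CUBIC))
a=cv2.imread("pics/scene1.png")[170:380,170:450]; cv2.imwrite("pics/scene1c.png",cv2.resize(a,(800,600),interpolation=cv2.INTER_CUBIC))
E
```

```text
time: 3.27
tool_pos: [0.5547, 0.2643, 0.1701]
tool_rot: [0.0, 0.999, 0.051, -0.001]
contact_force: [-0.1, -0.6, -0.5]
gripper_width: 1.0
[0.55490852 0.26309136 0.17134035] [ 2.10160199e-04  9.98726080e-01  5.04595310e-02 -9.53917634e-05] [259.34971812 241.52024264] [228.5799254  253.08398063]
```

View pics/top1c.png

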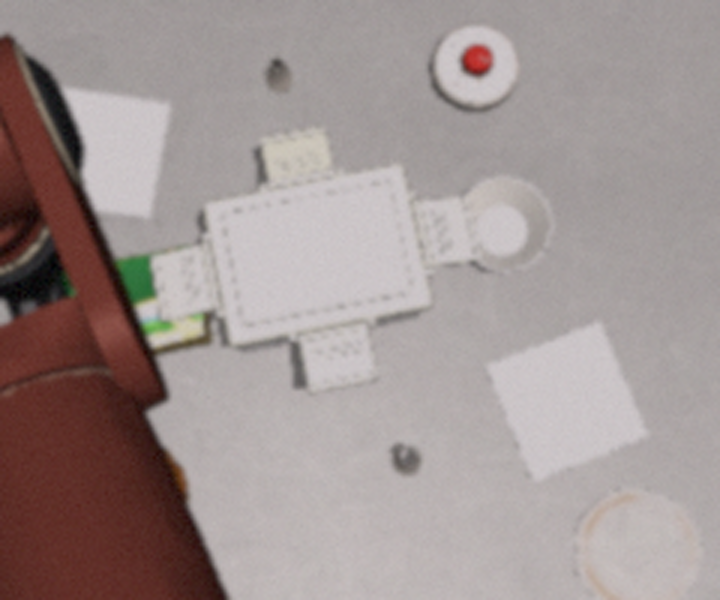

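View pics/scene1c.png

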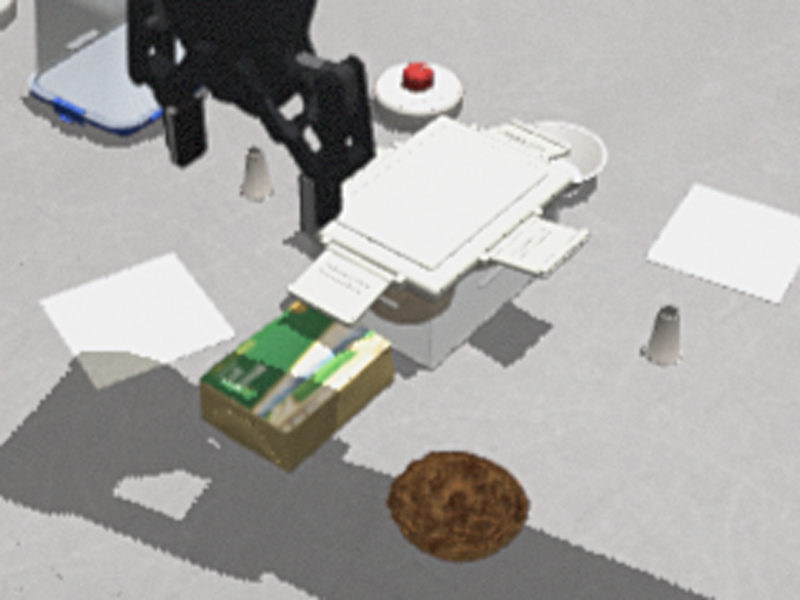

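```bash
python3 - <<'E'
from h import *
p=np.array([.5549,.2631,.1713]); c,s=np.cos(.101),np.sin(.101)
for dz in(0,.013):
  for dx in(-.057,-.0425,.0425,.057):
    for dy in(-.011,.011):
      q=p+[dx*c-dy*s,dx*s+dy*c,dz]; u=w2px("scene",q); print(dz,dx,dy,((u+.5-170)*20/7-.5).round())
E
```

```text
0 -0.057 -0.011 [352. 237.]
0 -0.057 0.011 [325. 258.]
0 -0.0425 -0.011 [331. 226.]
0 -0.0425 0.011 [303. 247.]
0 0.0425 -0.011 [212. 166.]
0 0.0425 0.011 [184. 185.]
0 0.057 -0.011 [193. 156.]
0 0.057 0.011 [165. 175.]
0.013 -0.057 -0.011 [352. 218.]
0.013 -0.057 0.011 [324. 239.]
0.013 -0.0425 -0.011 [330. 207.]
0.013 -0.0425 0.011 [303. 228.]
0.013 0.0425 -0.011 [210. 147.]
0.013 0.0425 0.011 [182. 166.]
0.013 0.057 -0.011 [191. 137.]
0.013 0.057 0.011 [163. 156.]
```

```bash
python3 - <<'E'
from h import *
a=cv2.imread("pics/scene1.png")[160:270,200:350]; cv2.imwrite("pics/s1d.png",cv2.resize(a,(750,550),interpolation=cv2.INTER_CUBIC))
E
```

```text
(no output)
```

View pics/s1d.png

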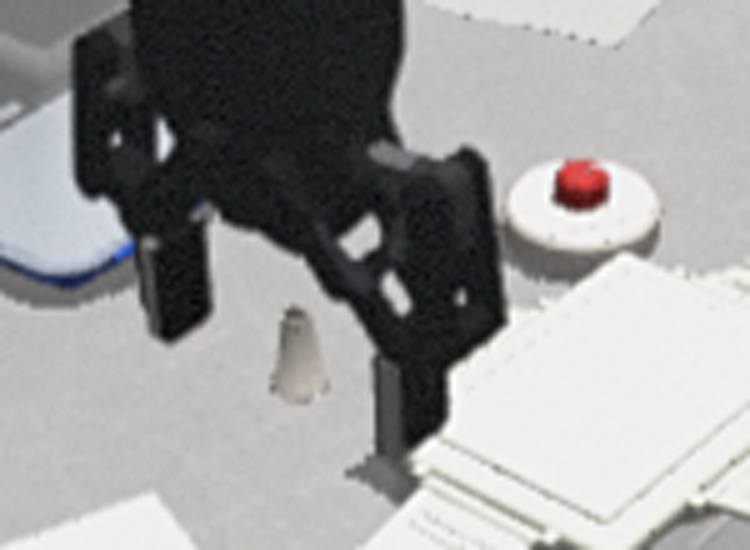

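```bash
python3 - <<'E'
from h import *
im=cv2.imread("pics/scene0.png")
a=im[265:340,230:320]; cv2.imwrite("pics/s0ch.png",cv2.resize(a,(720,600),interpolation=cv2.INTER_CUBIC))
a=im[200:300,260:390]; cv2.imwrite("pics/s0lid.png",cv2.resize(a,(780,600),interpolation=cv2.INTER_CUBIC))
E
```

```text
(no output)
```

View pics/s0ch.png

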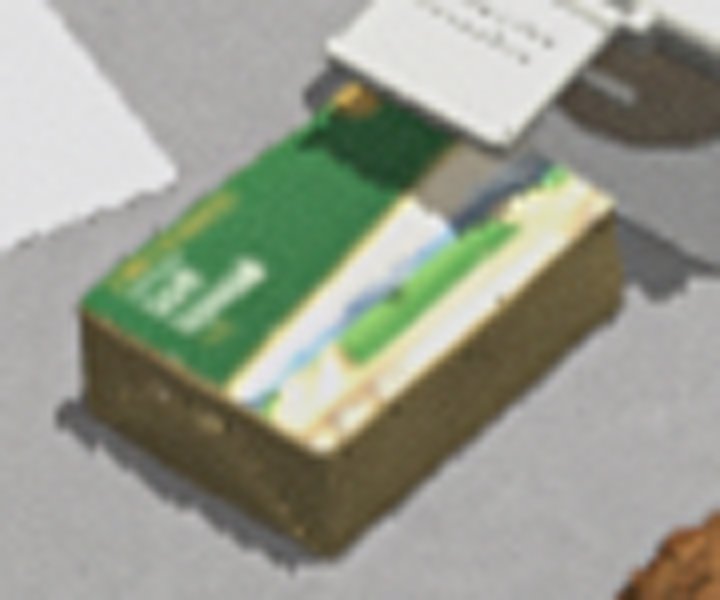

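View pics/s0lid.png

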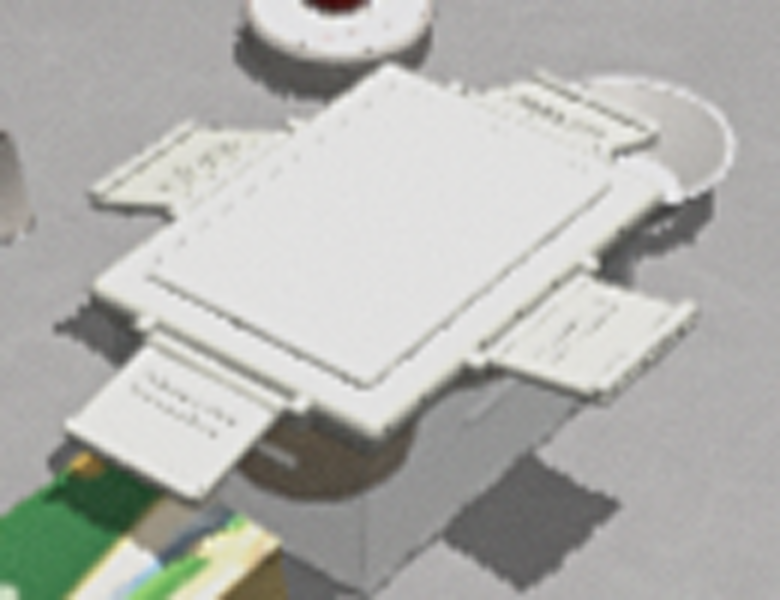

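```bash
python3 - <<'E'
from h import *
np.set_printoptions(precision=4,suppress=True)
f=lambda x,y,k,ox,oy:((x+.5)/k-.5+ox,(y+.5)/k-.5+oy)
for z,P in((.037,[(82,308),(322,452),(612,208)]),(0.0,[(90,402),(330,556),(622,300)])):
    w=np.array([px2w("scene",*f(*p,8,230,265),z)[:2] for p in P]); print(w,"len",np.linalg.norm(w[0]-w[1]),np.linalg.norm(w[1]-w[2]),"c",(w[0]+w[2])/2, np.degrees(np.arctan2(*(w[0]-w[1])[::-1])),np.degrees(np.arctan2(*(w[1]-w[2])[::-1]))-90)
w=np.array([px2w("scene",*f(*p,6,260,200),.076)[:2] for p in [(395,66),(95,285),(375,432),(668,185)]])
print(w,"c",w.mean(0),[np.linalg.norm(w[i]-w[i-1]) for i in range(4)])
# box bottom near-left corner
print(px2w("scene",*f(362,592,6,260,200),0))
E
```

```text
[[0.5858 0.2879]
 [0.5194 0.2815]
 [0.527  0.1891]] len 0.06672355707394628 0.0927147916914881 c [0.5564 0.2385] 5.531130505817613 4.698774037831484
[[0.5932 0.2827]
 [0.5233 0.2774]
 [0.532  0.1805]] len 0.07002924025579241 0.09722494837434115 c [0.5626 0.2316] 4.329683486528872 5.133427103507287
[[0.6276 0.031 ]
 [0.6154 0.1759]
 [0.5111 0.1667]
 [0.5242 0.0191]] c [0.5695 0.0982] [np.float64(0.10410130972854795), np.float64(0.14538686968012848), np.float64(0.10472075028583339), np.float64(0.1481064842351758)]
[0.5225 0.1579 0.    ]
```

```bash
python3 -m inch '.003 0 .022 0 0 0 0;0 0 .0225 0 0 0 0;0 0 .0225 0 0 0 0;0 0 .0225 0 0 0 0;0 0 .0225 0 0 0 0;0 0 .0225 0 0 0 0;0 0 0 0 0 0 0;0 0 0 0 0 0 0'
python3 - <<'E'
from h import *
im=grab_frame("scene"); cv2.imwrite("pics/s2.png",im)
print(state()["tool_pos"])
a=im[215:345,210:340]; cv2.imwrite("pics/s2d.png",cv2.resize(a,(600,600),interpolation=cv2.INTER_CUBIC))
E
```

```text
time: 4.03
tool_pos: [0.5571, 0.2626, 0.0362]
tool_rot: [0.0, 0.999, 0.05, -0.001]
contact_force: [0.8, 0.3, 0.1]
gripper_width: 1.002
[0.55846252 0.2632705  0.03796229]
```

View pics/s2d.png

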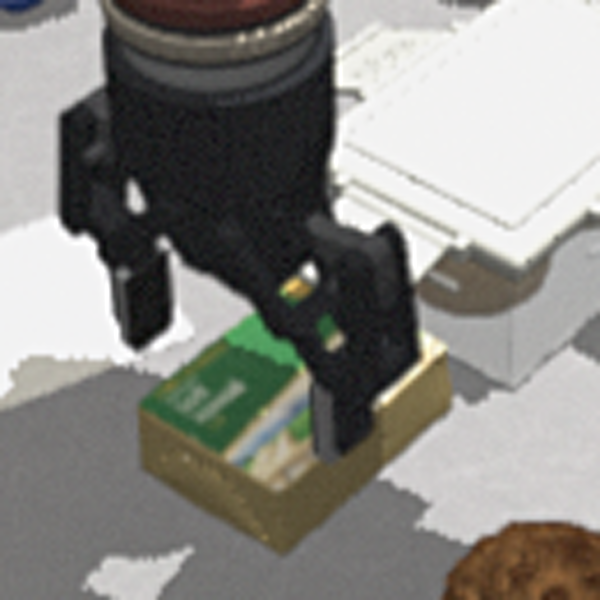

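```bash
python3 -m inch '0 0 .011 0 0 0 0;0 0 .011 0 0 0 0;0 0 .010 0 0 0 0;0 0 0 0 0 0 0;0 0 0 0 0 0 0'
```

```text
time: 4.5
tool_pos: [0.5571, 0.2636, 0.0035]
tool_rot: [0.0, 0.999, 0.051, -0.001]
contact_force: [-0.6, 0.3, -0.6]
gripper_width: 0.999
```

Close on it.

```bash
python3 -m inch '0 0 0 0 0 0 .1;0 0 0 0 0 0 .15;0 0 0 0 0 0 .2;0 0 0 0 0 0 .25;0 0 0 0 0 0 .25;0 0 0 0 0 0 .25'
```

```text
time: 5.0
tool_pos: [0.5587, 0.2642, 0.0056]
tool_rot: [-0.0, 0.999, 0.051, 0.001]
contact_force: [0.4, 1.3, 2.9]
gripper_width: 0.846
```

```bash
python3 -m inch '0 -.005 0 0 0 0 .25;0 -.01 0 0 0 0 .25;0 -.01 0 0 0 0 .25;0 -.01 0 0 0 0 .25;0 -.01 0 0 0 0 .25;0 -.01 0 0 0 0 .25;0 -.01 0 0 0 0 .25;0 -.008 0 0 0 0 .25;0 -.002 0 0 0 0 .25;0 0 0 0 0 0 .25'
python3 - <<'E'
from h import *
im=grab_frame("scene"); cv2.imwrite("pics/s3.png",im)
a=im[195:365,190:360]; cv2.imwrite("pics/s3d.png",cv2.resize(a,(600,600),interpolation=cv2.INTER_CUBIC))
E
```

```text
time: 5.83
tool_pos: [0.5512, 0.3391, 0.0057]
tool_rot: [0.0, 0.999, 0.051, 0.001]
contact_force: [0.9, -0.1, 5.1]
gripper_width: 0.846
```

View pics/s3d.png

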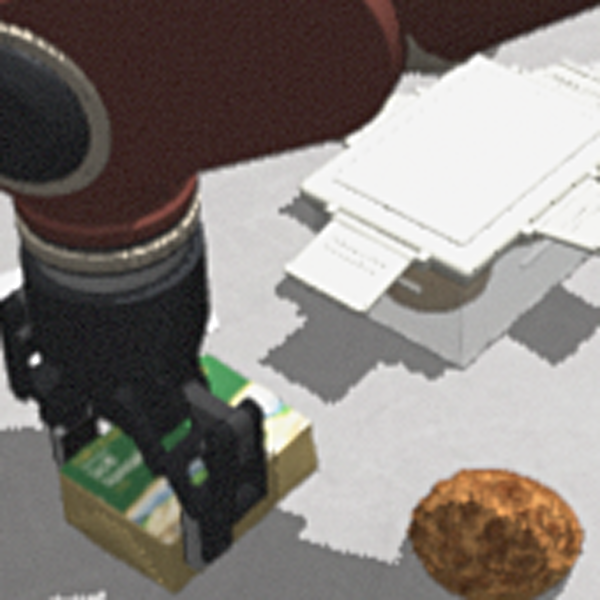

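```bash
python3 -m inch '0 0 0 0 0 0 .1;0 0 0 0 0 0 0;0 0 0 0 0 0 0;0 0 -.02 0 0 0 0;0 0 -.035 0 0 0 0;0 0 -.04 0 0 0 0;0 0 -.04 0 0 0 .5;0 0 0 0 0 0 1;0 0 0 0 0 0 1;0 0 0 0 0 0 1'
python3 -m inch '-.0007 .033 0 0 0 0 1;-.0007 .033 0 0 0 0 1;-.0007 .033 0 0 0 0 1;-.0007 .033 0 0 0 0 1;0 0 0 0 0 0 1;0 0 0 0 0 0 1'
python3 - <<'E'
from h import *
im=grab_frame("scene"); cv2.imwrite("pics/s4.png",im)
a=im[170:380,170:450]; cv2.imwrite("pics/s4d.png",cv2.resize(a,(800,600),interpolation=cv2.INTER_CUBIC))
E
```

```text
time: 6.72
tool_pos: [0.5501, 0.3383, 0.1392]
tool_rot: [0.0, 0.999, 0.05, -0.0]
contact_force: [-0.1, -0.3, -1.6]
gripper_width: 0.45
time: 7.22
tool_pos: [0.5596, 0.2052, 0.137]
tool_rot: [0.0, 0.999, 0.049, -0.002]
contact_force: [0.1, 0.9, -0.1]
gripper_width: 0.002
```

View pics/s4d.png

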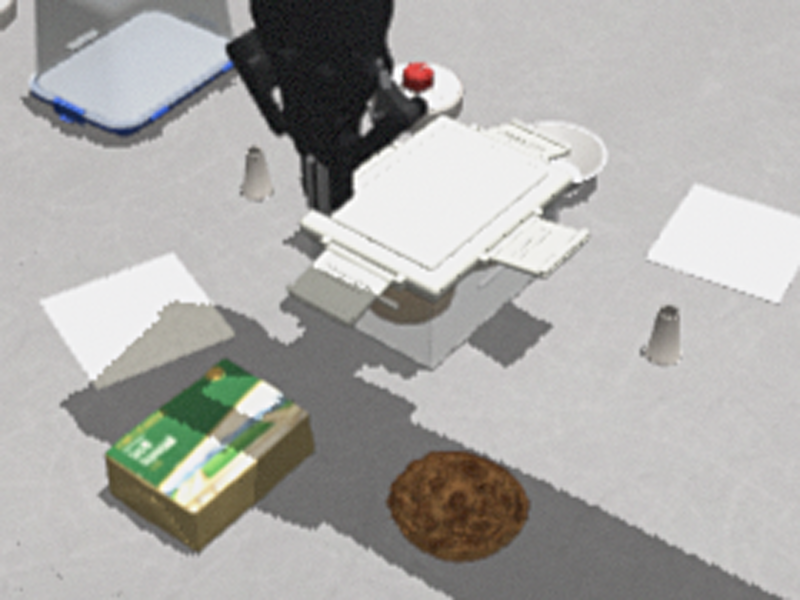

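```bash
python3 -m inch '0 0 .02 0 0 0 1;0 0 .018 0 0 0 1;0 0 .014 0 0 0 1;0 0 .01 0 0 0 1;0 0 .01 0 0 0 1;0 0 .01 0 0 0 1;0 0 .01 0 0 0 1;0 0 0 0 0 0 1'
python3 -m inch '0 .003 .002 0 0 0 1;0 .003 .002 0 0 0 1;0 .003 .002 0 0 0 1;0 .002 0 0 0 0 1;0 0 0 0 0 0 1'
```

```text
time: 7.93
tool_pos: [0.5603, 0.2069, 0.046]
tool_rot: [-0.0, 0.999, 0.051, -0.001]
contact_force: [-0.2, 0.2, -1.2]
gripper_width: 0.001
time: 8.35
tool_pos: [0.5622, 0.1955, 0.0418]
tool_rot: [-0.0, 0.999, 0.05, 0.0]
contact_force: [-0.7, 2.2, -0.8]
gripper_width: -0.004
```

```bash
python3 -m inch '0 .003 .001 0 0 0 1;0 .002 .001 0 0 0 1;0 .002 .001 0 0 0 1;0 .001 0 0 0 0 1;0 0 0 0 0 0 1'
python3 -m inch '0 .002 0 0 0 0 1;0 0 0 0 0 0 1'
```

```text
time: 8.77
tool_pos: [0.5631, 0.1875, 0.0389]
tool_rot: [0.0, 0.999, 0.05, 0.0]
contact_force: [-0.4, 0.6, 0.5]
gripper_width: 0.0
time: 8.93
tool_pos: [0.5632, 0.1857, 0.0386]
tool_rot: [0.0, 0.999, 0.05, 0.0]
contact_force: [0.2, 2.3, -0.8]
gripper_width: -0.002
```

```bash
python3 -m inch '0 .002 0 0 0 0 1;0 0 0 0 0 0 1;0 .002 0 0 0 0 1;0 0 0 0 0 0 1'
python3 - <<'E'
from h import *
im=grab_frame("scene"); cv2.imwrite("pics/s5.png",im)
a=im[200:300,260:390]; cv2.imwrite("pics/s5d.png",cv2.resize(a,(780,600),interpolation=cv2.INTER_CUBIC))
print(state()["contact_force"])
E
```

```text
time: 9.27
tool_pos: [0.5632, 0.1842, 0.0386]
tool_rot: [-0.003, 0.999, 0.05, 0.0]
contact_force: [0.7, 11.1, -2.4]
gripper_width: 0.001
[-0.05100781 10.4527369  -3.07907592]
```

View pics/s5d.png

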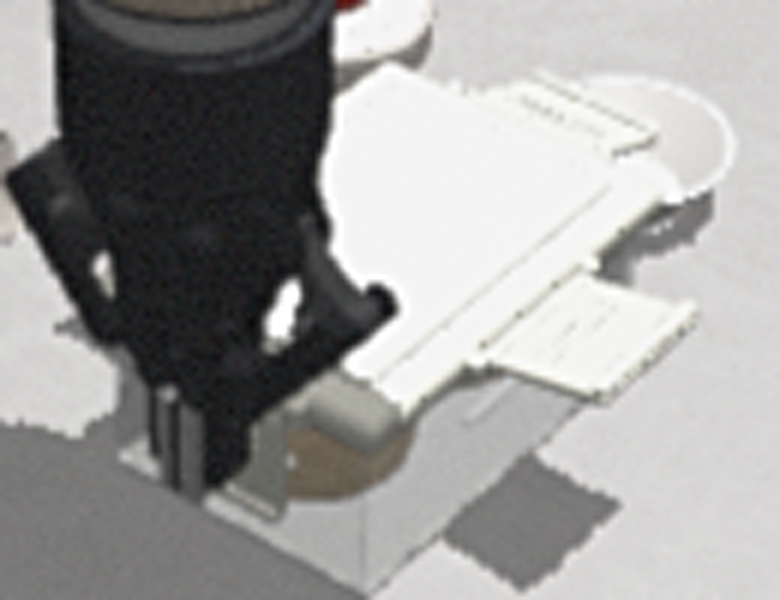

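```bash
python3 -m inch '0 -.015 0 0 0 0 1;0 -.02 -.005 0 0 0 1;0 0 -.035 0 0 0 1;0 0 -.035 0 0 0 1;0 0 -.035 0 0 0 1;0 .03 0 0 0 0 1;0 .035 0 0 0 0 1;0 .035 0 0 0 0 1;0 .035 0 0 0 0 1;0 .035 0 0 0 0 1'
python3 -m inch '0 .035 0 0 0 0 1;-.001 .033 0 0 0 0 1;0 0 0 0 0 0 1;0 0 0 0 0 0 1'
python3 - <<'E'
from h import *
for n in("scene","top"):
  im=grab_frame(n); cv2.imwrite(f"pics/{n}6.png",im)
print(state()["tool_pos"])
im=cv2.imread("pics/scene6.png")
a=im[170:380,170:450]; cv2.imwrite("pics/s6d.png",cv2.resize(a,(800,600),interpolation=cv2.INTER_CUBIC))
E
```

```text
time: 10.15
tool_pos: [0.577, 0.0453, 0.1492]
tool_rot: [0.001, 0.999, 0.051, 0.0]
contact_force: [-0.4, -0.3, -0.9]
gripper_width: -0.0
time: 10.48
tool_pos: [0.5829, -0.0222, 0.1489]
tool_rot: [0.001, 0.999, 0.049, -0.0]
contact_force: [-0.4, -0.1, -0.7]
gripper_width: 0.002
[ 0.58278854 -0.02000761  0.14878714]
```

View pics/s6d.png

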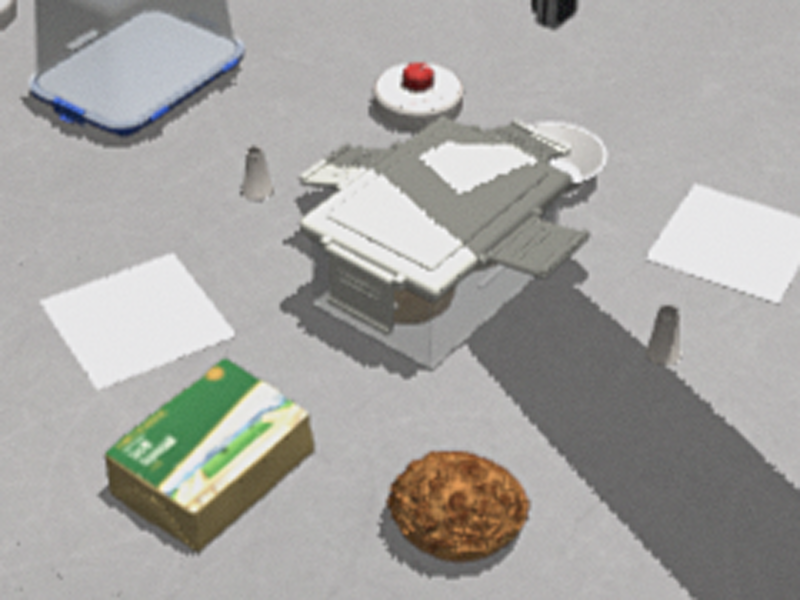

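```bash
python3 -m inch '0 0 .02 0 0 0 1;0 0 .02 0 0 0 1;0 0 .014 0 0 0 1;0 0 .01 0 0 0 1;0 0 .01 0 0 0 1;0 0 .01 0 0 0 1;0 0 .01 0 0 0 1;0 0 .01 0 0 0 1;0 0 0 0 0 0 1'
python3 -m inch '0 -.004 .001 0 0 0 1;0 -.004 .001 0 0 0 1;0 -.004 .001 0 0 0 1;0 -.004 .001 0 0 0 1;0 -.003 .001 0 0 0 1;0 0 0 0 0 0 1'
python3 -m inch '0 -.002 0 0 0 0 1;0 -.002 0 0 0 0 1;0 0 0 0 0 0 1'
```

```text
time: 11.33
tool_pos: [0.5823, -0.0201, 0.043]
tool_rot: [-0.0, 0.999, 0.05, -0.001]
contact_force: [-0.6, 0.6, 0.3]
gripper_width: 0.002
time: 11.83
tool_pos: [0.5812, -0.0003, 0.0399]
tool_rot: [-0.0, 0.999, 0.051, 0.0]
contact_force: [1.1, -1.1, -0.6]
gripper_width: 0.001
time: 12.08
tool_pos: [0.5808, 0.0022, 0.0398]
tool_rot: [0.001, 0.999, 0.051, 0.0]
contact_force: [1.3, -5.7, -1.8]
gripper_width: 0.003
```

```bash
python3 -m inch '0 -.0015 0 0 0 0 1;0 0 0 0 0 0 1;0 0 0 0 0 0 1'
```

```text
time: 12.33
tool_pos: [0.5808, 0.0022, 0.0398]
tool_rot: [0.002, 0.999, 0.051, 0.0]
contact_force: [2.5, -9.7, -2.7]
gripper_width: -0.0
```

```bash
python3 -m inch '0 .015 0 0 0 0 1;0 .02 -.005 0 0 0 1;0 0 -.035 0 0 0 1;0 0 -.035 0 0 0 1;0 0 -.035 0 0 0 1;0 0 0 0 0 .12 1;0 0 0 0 0 .12 1'; python3 -c "
from plant import *
print(state()['joint_pos'])"
```

```text
time: 12.92
tool_pos: [0.5861, -0.0301, 0.154]
tool_rot: [-0.001, 0.997, -0.072, 0.003]
contact_force: [-1.2, 0.3, -0.3]
gripper_width: -0.0
[-1.78827775e-01  1.81781266e-02  1.78011922e+00  1.77157988e-03
  1.33695962e+00 -3.45786970e-02]
```

```bash
python3 -m inch '0 0 0 0 0 .122 1;0 0 0 0 0 .122 1;0 0 0 0 0 .122 1;0 0 0 0 0 .122 1;0 0 0 0 0 .122 1;0 0 0 0 0 .122 1;0 0 0 0 0 .122 1;0 0 0 0 0 .122 1;0 0 0 0 0 .121 1;0 0 0 0 0 .121 1'
python3 -m inch '0 0 0 0 0 .121 1;0 -.018 0 0 0 0 1;-.025 -.018 0 0 0 0 1;-.025 -.018 0 0 0 0 1;-.025 -.018 0 0 0 0 1;-.025 -.0174 0 0 0 0 1;-.0243 0 0 0 0 0 1;0 0 0 0 0 0 1;0 0 0 0 0 0 1'
python3 - <<'E'
from h import *
for n in("scene","top"):
  im=grab_frame(n); cv2.imwrite(f"pics/{n}7.png",im)
print(state()["tool_pos"])
im=cv2.imread("pics/scene7.png")
a=im[170:380,170:450]; cv2.imwrite("pics/s7d.png",cv2.resize(a,(800,600),interpolation=cv2.INTER_CUBIC))
E
```

```text
time: 13.75
tool_pos: [0.5838, -0.0296, 0.1498]
tool_rot: [-0.001, 0.777, -0.63, -0.001]
contact_force: [-0.5, 0.1, -0.0]
gripper_width: -0.0
time: 14.5
tool_pos: [0.6611, 0.1033, 0.1495]
tool_rot: [0.0, 0.74, -0.673, -0.001]
contact_force: [-0.1, 0.1, 0.4]
gripper_width: 0.001
[0.66118526 0.101437   0.1496497 ]
```

View pics/s7d.png

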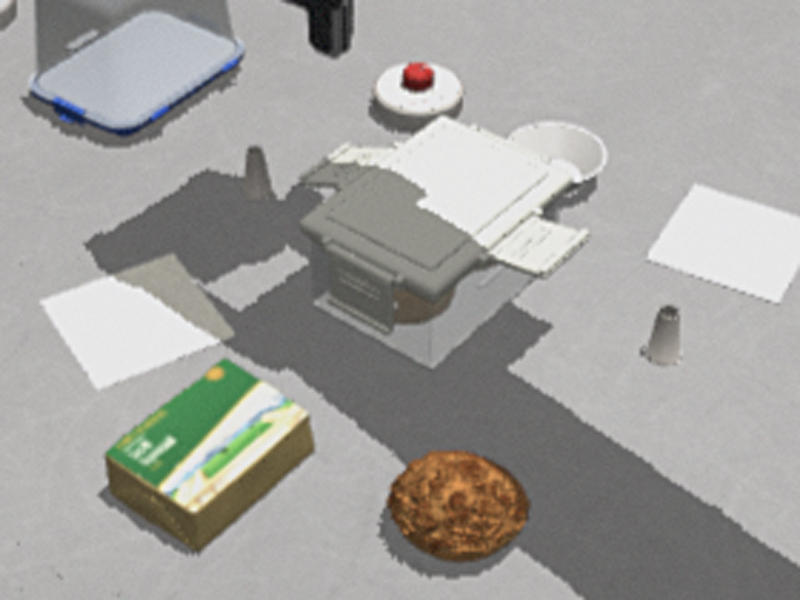

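```bash
python3 -m inch '0 -.004 .02 0 0 0 1;0 0 .02 0 0 0 1;0 0 .014 0 0 0 1;0 0 .01 0 0 0 1;0 0 .01 0 0 0 1;0 0 .01 0 0 0 1;0 0 .01 0 0 0 1;0 0 .01 0 0 0 1;0 0 .002 0 0 0 1'
python3 -m inch '0 .004 .001 0 0 0 1;0 .004 .001 0 0 0 1;0 .004 .001 0 0 0 1;0 .004 .001 0 0 0 1;0 .003 0 0 0 0 1;0 0 0 0 0 0 1'
python3 -m inch '0 .002 0 0 0 0 1;0 0 0 0 0 0 1;0 0 0 0 0 0 1'
```

```text
time: 15.35
tool_pos: [0.6653, 0.1018, 0.0425]
tool_rot: [0.0, 0.739, -0.674, -0.0]
contact_force: [0.7, -0.8, 0.7]
gripper_width: -0.0
time: 15.85
tool_pos: [0.6466, 0.1002, 0.0398]
tool_rot: [-0.001, 0.739, -0.674, 0.001]
contact_force: [4.8, 1.2, -3.5]
gripper_width: -0.001
time: 16.1
tool_pos: [0.6466, 0.1001, 0.0399]
tool_rot: [-0.003, 0.739, -0.674, 0.002]
contact_force: [12.3, 1.8, -7.3]
gripper_width: -0.003
```

```bash
python3 -m inch '0 -.015 0 0 0 0 1;0 -.02 -.005 0 0 0 1;0 0 -.035 0 0 0 1;0 0 -.035 0 0 0 1;0 0 -.035 0 0 0 1;0 .035 0 0 0 0 1;0 .035 0 0 0 0 1;0 .035 0 0 0 0 1;0 .035 0 0 0 0 1;0 .035 0 0 0 0 1'
python3 -m inch '0 .025 0 0 0 0 1;0 0 0 0 0 0 1;0 0 0 0 0 0 1'
python3 - <<'E'
from h import *
for n in("scene","top"):
  im=grab_frame(n); cv2.imwrite(f"pics/{n}8.png",im)
print(state()["tool_pos"])
im=cv2.imread("pics/scene8.png")
a=im[170:380,170:450]; cv2.imwrite("pics/s8d.png",cv2.resize(a,(800,600),interpolation=cv2.INTER_CUBIC))
E
```

```text
time: 16.93
tool_pos: [0.5021, 0.0868, 0.149]
tool_rot: [0.001, 0.739, -0.673, -0.001]
contact_force: [-0.0, -0.3, 0.8]
gripper_width: 0.003
time: 17.18
tool_pos: [0.4783, 0.0847, 0.1493]
tool_rot: [0.001, 0.739, -0.673, -0.001]
contact_force: [0.1, -0.3, 0.3]
gripper_width: 0.006
[0.48043163 0.08465152 0.15009206]
```

View pics/s8d.png

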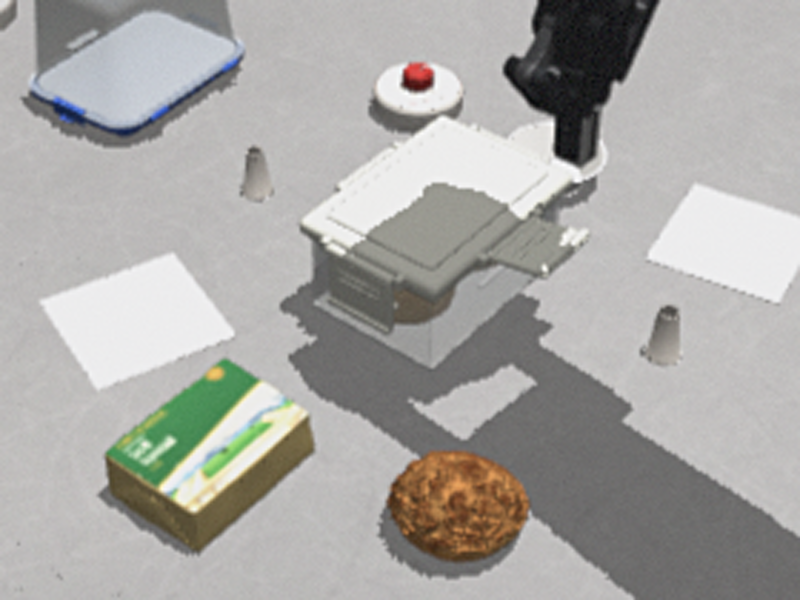

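View pics/top8.png

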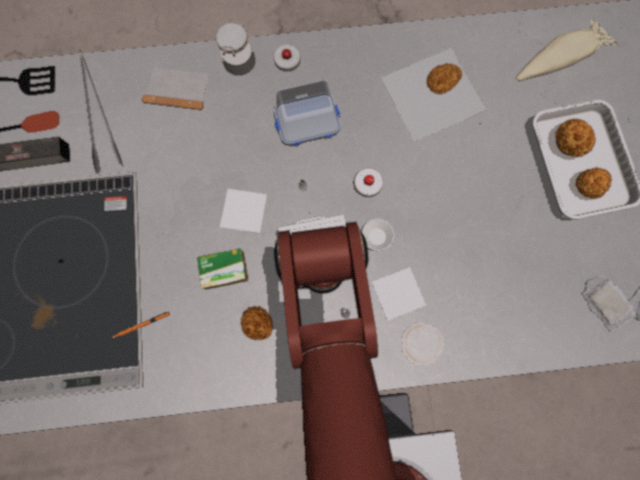

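```bash
python3 -m inch '0 -.001 .02 0 0 0 1;0 0 .02 0 0 0 1;0 0 .014 0 0 0 1;0 0 .01 0 0 0 1;0 0 .01 0 0 0 1;0 0 .01 0 0 0 1;0 0 .01 0 0 0 1;0 0 .01 0 0 0 1;0 0 .002 0 0 0 1'
python3 -m inch '0 -.004 .001 0 0 0 1;0 -.004 .001 0 0 0 1;0 -.004 .001 0 0 0 1;0 -.004 .001 0 0 0 1;0 -.003 0 0 0 0 1;0 0 0 0 0 0 1'
python3 -m inch '0 -.002 0 0 0 0 1;0 0 0 0 0 0 1;0 0 0 0 0 0 1'
```

```text
time: 18.03
tool_pos: [0.4807, 0.0847, 0.0423]
tool_rot: [0.001, 0.739, -0.674, -0.001]
contact_force: [-0.5, 0.2, 2.0]
gripper_width: 0.0
time: 18.53
tool_pos: [0.5006, 0.0866, 0.0396]
tool_rot: [0.0, 0.739, -0.674, -0.0]
contact_force: [-2.5, -0.4, -0.9]
gripper_width: 0.003
time: 18.78
tool_pos: [0.5025, 0.0867, 0.0399]
tool_rot: [-0.0, 0.739, -0.674, 0.0]
contact_force: [-2.3, 0.3, -2.1]
gripper_width: -0.001
```

```bash
python3 -m inch '0 -.002 0 0 0 0 1;0 0 0 0 0 0 1;0 -.001 0 0 0 0 1;0 0 0 0 0 0 1'
python3 -m inch '0 -.0015 0 0 0 0 1;0 0 0 0 0 0 1;0 0 0 0 0 0 1'
```

```text
time: 19.12
tool_pos: [0.5043, 0.0869, 0.0397]
tool_rot: [0.001, 0.739, -0.674, -0.001]
contact_force: [-6.2, -0.7, 1.8]
gripper_width: -0.002
time: 19.37
tool_pos: [0.5043, 0.0869, 0.0397]
tool_rot: [0.003, 0.739, -0.673, -0.002]
contact_force: [-13.4, -2.1, 6.6]
gripper_width: 0.001
```

```bash
python3 -m inch '0 .015 0 0 0 0 1;0 .02 -.005 0 0 0 1;0 0 -.035 0 0 0 1;0 0 -.04 0 0 0 1;0 0 -.04 0 0 0 1;0 0 -.03 0 0 0 1;.035 0 0 0 0 0 1;.04 0 0 0 0 0 1;.04 0 0 0 0 0 1;.04 0 0 0 0 0 1'
python3 -m inch '.04 0 0 0 0 0 1;.04 0 0 0 0 0 1;.035 0 0 0 0 0 1;0 0 0 0 0 0 1;0 0 0 0 0 0 1'
python3 - <<'E'
from h import *
for n in("scene","top"):
  im=grab_frame(n); cv2.imwrite(f"pics/{n}9.png",im)
im=cv2.imread("pics/scene9.png")
a=im[170:380,170:450]; cv2.imwrite("pics/s9d.png",cv2.resize(a,(800,600),interpolation=cv2.INTER_CUBIC))
a=cv2.imread("pics/top9.png")[160:360,190:430]; cv2.imwrite("pics/t9d.png",cv2.resize(a,(720,600),interpolation=cv2.INTER_CUBIC))
E
```

```text
time: 20.2
tool_pos: [0.4878, -0.0723, 0.192]
tool_rot: [-0.001, 0.74, -0.673, 0.003]
contact_force: [1.3, -0.6, -0.3]
gripper_width: -0.001
time: 20.62
tool_pos: [0.4979, -0.1872, 0.1911]
tool_rot: [-0.001, 0.738, -0.675, 0.002]
contact_force: [-0.4, -0.0, -0.3]
gripper_width: 0.002
```

View pics/s9d.png

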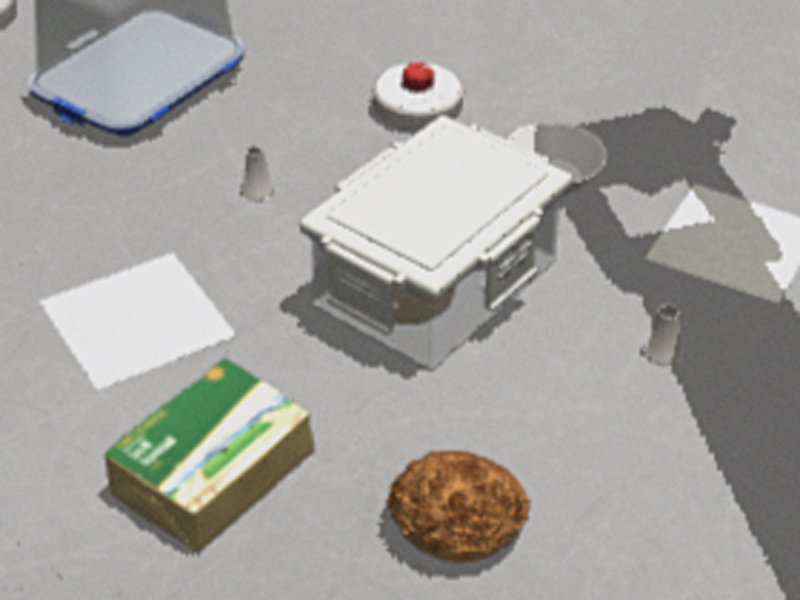

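View pics/t9d.png

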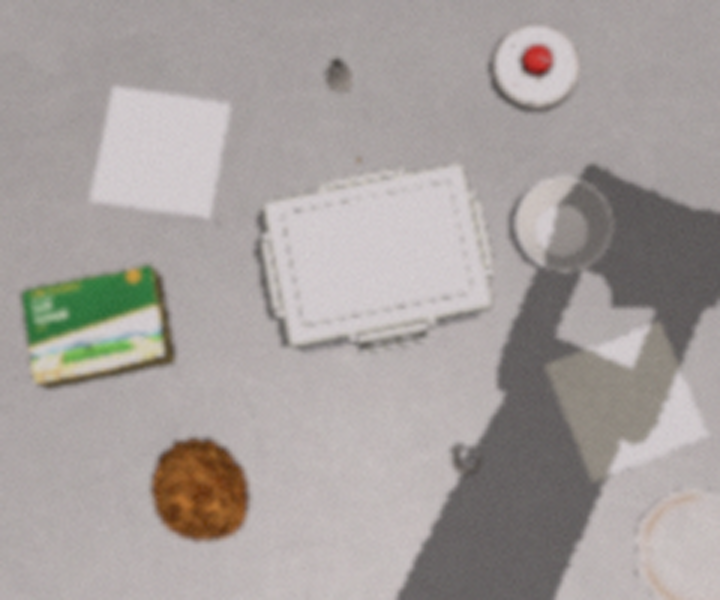

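```bash
python3 -c "
from plant import *
print(job_done())"
```

```text
the job is handed in; nothing more can be done
None
```

All four clips are folded down against the box, and I handed the job in at about 20.7 s of the 54 s allowed.

- **Cheese:** I gripped the block by its sides and slid it about 75 mm straight away from the +y end of the box. The measured tool height did not change during the slide, and the pictures show the block lying flat.
- **Clips:** With the fingers shut, I pressed each clip down and then in towards the wall until the force rose sharply: about 11, 10, 12 and 13 N for left, right, far and near. Contact positions on opposite sides fit the box dimensions.
- **Last checks:** In the final two pictures, the left and near clips look flat against the walls. The far and right clips no longer stick out. By eye, the bun, timer, dish and both nozzles look upright and unmoved, and the arm was clear of everything.
- **Disagreement:** The two cameras differed by about 5 mm on points above the worktop, so I used the force contacts for the final clip positions. The outer faces of the far and right clips are hidden from the scene camera, so their closure rests on the contact force and the top view.

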